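Hardness reading on a blade blank

ROBOT

A 6-joint arm with a two-finger parallel gripper is mounted at the origin on the work surface. World frame = base frame: x ahead of the robot, y to its left, z up, the work surface at z = 0. Lengths are in m, angles in rad, forces in N, time in s.
With the tool pointing down it reaches from about 0.35 to 0.85 m from the base axis. Payload 8.1 kg.
Tool frame: the origin (TCP) lies between the finger pads; the fingertips stand 22 mm ahead of it and the grasp point (between the pads) lies 3 mm ahead of it; z points along the fingers, y is the line along which they close (so a half turn about z gives the same grasp; the last joint's range is limited). The gripper opens to 93 mm and grips with 3 to 60 N. Pads are 15 mm wide; open, the fingers measure 128 mm over their backs; the gripper's body (75 mm by 188 mm) begins 65 mm behind the grasp point.
Start: joints at [-1.215, 0.13, 1.488, -0, 1.523, -0.085], TCP at [0.256, -0.543, 0.241] pointing down, gripper open.
Joint ranges: [-2.96, 2.96], [-0.89, 2.26], [0.02, 2.5], [-1.34, 4.48], [0, 2.73], [-2.66, 2.66]. Speed limits (rad/s): [2.39, 2.39, 2.79, 3.14, 3.14, 3.14].

INTERFACE

Orientations are given as a unit quaternion [w, x, y, z].
In Python, from plant import ctrl gives the robot as it stands.
- The arm moves only by the tool step_arm, never from a script. Its argument "rows" is a list of rows, each a list of 4 numbers: the shift along the tool's x, y, z as a fraction of full scale, then the turn about the tool's z as a fraction of full scale. In form: [[dx, dy, dz, twist], ...]. A call has 1 to 5 rows; each row is the pose to reach, as a shift and turn from the pose commanded when the call began, along the tool's axes at that moment, turning the shorter way round; what a row does not reach only later rows make up. Full scale, the value 1, is 0.4 m for a shift and 180 degrees for a turn. A row lasts 1/10 s, in which the tool goes at most 50 mm and 8.59 degrees, less where a joint would pass 70% of its speed; a pose out of reach is approached as far as the arm can. A call with a number of a shift or a turn outside -1 to 1 is refused whole. A call with a gripper value outside its range is refused whole. "hand" is the closure, from 0 (fully open) to 1 (shut), set as the call begins (left out, the last holds). The fingers move at their own pace and stop on an object; "newtons" is the grip in N (left out, the last holds). Time passes only in rows, so rows that repeat a pose let the fingers close. It gives the time, the measured TCP pose, the force, the opening and the grip force at its end, in the units of the state.
- ctrl.observe(): the state, without advancing time (a new reading comes with each control period).
- ctrl.camera(name): name is "scene" or "side" or "wrist"; returns the picture (420x560x3 uint8, red, green, blue); there is no depth.
- ctrl.camera_params(name): a dict with "intrinsics" (3x3 intrinsics, pixels), "dist_coeffs" ([k1, k2, p1, p2, k3] as OpenCV has them; the pictures are not rectified), "origin" and "attitude" of the camera in the world. Camera axes: x right, y down, z forward; pixel columns grow to the right and rows downward; lengths in m; the calibration is good to about 2 mm. A picture is of the moment at which its call begins: read the wrist's pose just before it. camera_params takes no time and is no camera call; for the wrist camera it gives the pose at the moment of the call.
- ctrl.hand_in(): hands the job in; it is judged then, once.
The state is a dict: "time_s": time; "joint_positions": joint angles; "dq": joint speeds; "joint_efforts": joint torques, N m; "eef_pos": TCP position; "orientation": TCP orientation; "ft_force": force on the tool from outside, world axes, zero at the start; "ft_torque": the same for the moment, N m; "gripper_width": finger opening in m; "grasp_force": force on a finger pad.
Only numpy, scipy, OpenCV 4.12 (cv2) and the standard library are available. Lean on these libraries where they do the work, as an engineer would, in place of code of your own. Each camera call takes 0.05 s, during which the arm holds its last target. There are 200 camera calls.

TASK

Swing the blue instrument cabinet's door wide open, lift the hardness probe out of the holder on the inside of the door, and stand its spring tip in the middle of the blue ring on the marked blade blank. Keep the probe upright, square to the steel, and press lightly, about 6 N, so that the tip is pushed roughly half-way in; never lean hard on it. Finish while still holding the probe steady there with the door left open, and leave everything else on the bench where it is.

Things in the scene. Friction and masses are not known exactly. Their poses are not given: they have to be found in the camera images.
- door_handle (a point): Grip point on the door's upright steel bar handle (10 mm across, 140 mm long, axis 40 mm off the door's outside): on the bar's axis, 20 mm below its top end, which is 261 mm above the bench. The top 48 mm of bar are free of its posts and can be taken from above. Door top 266 mm above the bench; cabinet 260 mm wide, 180 deep, 272 high. Turns with the door; x from outside to inside, z up.
- door_hinge (a point): Point on the door's upright hinge axis, level with the grip point, at the right edge seen from the robot. The frame turns with the door: x points to the door's inside (into the cabinet when shut), y to its free edge, z up. In it the bar handle's axis lies at x -47.5, y 210 mm, the standing probe's axis at x 55.5, y 120 mm.
- cabinet_door (a joint): Door angle in rad: 0 shut (as it starts), growing as the door swings out towards the robot (anticlockwise from above) to the stop at 1.9. Slight friction: it stays where it is left. Door 250 mm wide, 252 mm high, 15 mm thick; from the hinge axis it runs 250 mm along +y of the hinge point's frame.
- probe_grip (a point): Grip point on the axis of the cordless hardness probe, 25 mm below its top, 141 mm above its free tip; z up along the axis. Round dark body, 26 mm across, 94 mm long, orange band near the top; below it a 30 mm collar, a steel sleeve 18 mm across and 58 mm long, a brass tip. 0.2 kg. At start it stands upright in a holder inside the door and rides with it; top 249 mm above the bench.
- probe: The probe again: origin on the axis at the sleeve's lower end (133 mm below the grip point), z up. Its collar rests on the holder's block (top 149 mm above the bench); sleeve and tip hang 66 mm through a 20 mm hole, so lift straight up by more than 66 mm. 33 mm free between body and door; beside it two file handles, 87 mm to either side, end 181 mm above the bench.
- probe_point (a point): The end of the probe's brass tip (round, 7 mm in diameter), 8 mm below the sleeve's lower end when free. The tip slides up into the sleeve against a spring.
- probe_tip (a joint): How far the spring tip is pushed in, m: 0 free, 0.007 at its stop. The force is 2 N at first and rises 1 N per mm: 6 N at 4 mm, 9 N at 7 mm, beyond which it is solid.
- spot (a point): Centre of the blue ring (22 mm outside, 14 mm inside) on the level upper face of the bright blade blank, 64.5 mm above the bench; z up, x along the blade to its point. Blank 42 mm wide, strapped on a heavy steel block; the strap and two bolts cross it 70 mm from the spot on the -x side, up to 79 mm above the bench.
- marked_block: Grey steel block, 130 x 90 x 60 mm, fast to the bench, with the ringed bright blank on top (blank 266 mm long, overhanging at both ends along x, 4.5 mm thick). Origin at the centre of its underside, x along the blade to its point. It and a like block with a dark, unmarked, narrower blank may stand in either place.
- plain_block: The other steel block, same size, fast to the bench, with a dark dagger-shaped blank without a ring. Not used.
- angle_grinder: Green angle grinder, about 285 x 150 x 85 mm, lying with its disc up; origin under the middle of its motor body. Leave alone.
- readout: Grey handheld readout with a dark screen, 75 x 150 x 27 mm, lying on the bench. Leave alone.
- reference_disc: Steel hardness reference disc, 64 mm across and 15 mm high, on the bench. Leave alone.
- file: Flat file with a wooden handle, about 300 mm long, 22 mm wide, lying across in front of the robot; origin at the blade's end. Leave alone.
- cutting_discs: Stack of brown cutting discs, 115 mm across, 24 mm high, on the bench. Leave alone.

How it is judged:
On the way, in this order (a step that is already met when the one before it is completed fails the run):
1. the cabinet door is swung wide open (more than 1.2 rad) (value of joint cabinet_door above 1.2 rad), for 0.2 s.
2. the probe is lifted clear of its holder, held in the gripper (height (world z) of probe_point above 0.146 m and contact force between the fingers and probe above 1 N), for 0.1 s.
At the end, for the whole second after the job is handed in: The probe is still held in the gripper, steady, upright within 0.1 rad, its tip within 6 mm of the middle of the blue ring and pressed on the blank with 3 to 9.5 N (tip pushed in about 1 to 7 mm, short of its stop); the door still stands open more than 1.0 rad (distance between probe_point and spot below 0.006 m and angle between probe's own z axis and vertical below 0.1 rad and contact force between probe and marked_block between 3 and 9.5 N and contact force between the fingers and probe above 1 N and linear speed of probe below 0.02 m/s and value of joint cabinet_door above 1 rad); the arm keeps its last pose, push and grip.
It fails at once if the probe is pressed on the blank harder than 20 N (contact force between probe and marked_block above 20 N).
It fails at once if a bystander on the bench is pushed more than 25 mm (distance of any of angle_grinder, readout, reference_disc, file, cutting_discs from where it was at the start of the episode above 0.025 m).
It also fails if it takes over 67 s, if anything falls off the work surface, if the arm or the gripper's body presses on something with over 40 N, if the wrist force passes 120 N, or if a joint passes its speed limit or range.

## Working session

There is one attempt and no reset: what is moved stays moved. The work goes in short steps, Python scripts to look and compute and a tool call to move; the robot and the scene stay as the last step left them, time stands still between calls to the robot, and variables do not carry over. Pictures are saved under pics/ and viewed, at most 10 in all, crops included, and the job is handed in when it is done.

Besides the shell and the picture viewer there is one more tool, called after "Call:" as name(argument=value, ...) on one line, values as JSON. step_arm: Moves the arm, as the interface text tells. Shift numbers are shares of 0.4 m and turn numbers shares of 180 degrees, none past 1 either way. Its arguments: {"type":"object","properties":{"rows":{"type":"array","items":{"type":"array","items":{"type":"number","minimum":-1,"maximum":1}}},"hand":{"type":"number"},"newtons":{"type":"number"}},"required":["rows"]}

```bash
ls; mkdir -p pics
python3 - <<'E'
from plant import ctrl
import cv2,numpy as np
s=ctrl.observe();print(s)
a=ctrl.camera("scene");b=ctrl.camera("side")
for n,i in(("scene",a),("side",b)):
    cv2.imwrite(f"pics/{n}0.png",i[:,:,::-1]);print(n,ctrl.camera_params(n))
E
```

```text
pics
{'time_s': 0.0, 'joint_positions': array([-1.21540643e+00,  1.31132736e-01,  1.48926127e+00, -1.52347296e-05,
        1.52299669e+00, -8.53995864e-02]), 'dq': array([-0.0009434 ,  0.00010586,  0.00111007,  0.00043821,  0.00038754,
       -0.00096866]), 'joint_efforts': array([ 3.06842790e-03, -5.59850693e+01, -4.91750371e+01,  7.72718084e-02,
        3.56872589e-02, -1.35729683e-04]), 'eef_pos': array([ 0.25582569, -0.54215137,  0.23961428]), 'orientation': array([-8.89818367e-04,  9.75810754e-01,  2.18615105e-01, -1.28534399e-04]), 'ft_force': array([-0.37373621,  0.05225501,  0.58495147]), 'ft_torque': array([-0.0311535 ,  0.01634416,  0.02745087]), 'grasp_force': 0.0, 'gripper_width': 0.09335735015177085}
scene {'intrinsics': array([[516.27054303,   0.        , 280.14659706],
       [  0.        , 516.27054303, 206.42996755],
       [  0.        ,   0.        ,   1.        ]]), 'dist_coeffs': array([-0.07050209,  0.        ,  0.        ,  0.        ,  0.        ]), 'origin': array([ 1.38954931, -0.59266914,  1.28002696]), 'attitude': array([-0.33132108,  0.8166505 ,  0.44190129, -0.16742624])}
side {'intrinsics': array([[541.95492822,   0.        , 280.09417926],
       [  0.        , 541.95492822, 207.9495668 ],
       [  0.        ,   0.        ,   1.        ]]), 'dist_coeffs': array([0.02961904, 0.        , 0.        , 0.        , 0.        ]), 'origin': array([ 1.07180077, -0.64923702,  1.34008252]), 'attitude': array([-0.30006309,  0.89541389,  0.30977839, -0.11060493])}
```

View pics/scene0.png

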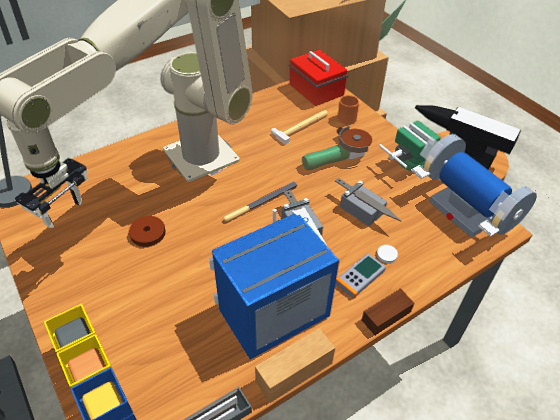

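View pics/side0.png

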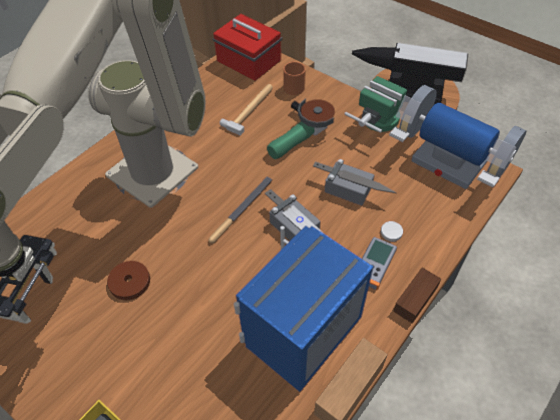

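The scene shows the cabinet (roof around (275,250)) with the ringed block right behind it. In the side view the ring is at about (300,219), the roof spans about (240–372, 228–350), and a pale piece at (283,235) may be the handle. I'll zoom in and cast rays.

```bash
cat > h.py <<'E'
import cv2,numpy as np
from scipy.spatial.transform import Rotation as R
from plant import ctrl
def rot(q): return R.from_quat([q[1],q[2],q[3],q[0]]).as_matrix()
def ray(p,px):
    u=cv2.undistortPoints(np.array([[px]],float),p["intrinsics"],p["dist_coeffs"])[0,0]
    d=rot(p["attitude"])@[u[0],u[1],1]; return np.array(p["origin"]),d/np.linalg.norm(d)
def plane(p,px,z):
    o,d=ray(p,px); return o+d*(z-o[2])/d[2]
def two(r1,r2):
    (o1,d1),(o2,d2)=r1,r2
    t=np.linalg.lstsq(np.c_[d1,-d2],o2-o1,rcond=None)[0]
    a,b=o1+d1*t[0],o2+d2*t[1]; return (a+b)/2,np.linalg.norm(a-b)
def proj(p,X):
    M=rot(p["attitude"]).T; return cv2.projectPoints((M@(np.array(X)-p["origin"])).reshape(1,3),np.zeros(3),np.zeros(3),p["intrinsics"],p["dist_coeffs"])[0].ravel()
E
python3 - <<'E'
from h import *
for n in("scene","side"):
    i=cv2.imread(f"pics/{n}0.png");p=ctrl.camera_params(n)
    hsv=cv2.cvtColor(i,cv2.COLOR_BGR2HSV)
    m=cv2.inRange(hsv,(100,150,60),(125,255,255))
    c=[c for c in cv2.findContours(m,0,2)[0] if cv2.contourArea(c)>3000 and cv2.boundingRect(c)[0]<400 and cv2.boundingRect(c)[0]>150]
    c=max(c,key=cv2.contourArea);h=cv2.convexHull(c);ap=cv2.approxPolyDP(h,5,True)[:,0]
    for q in ap: print(n,q,plane(p,q,0.272).round(3),plane(p,q,0).round(3))
i=cv2.imread("pics/side0.png")
cv2.imwrite("pics/c.png",np.hstack([cv2.resize(i[180:320,230:330],None,fx=4,fy=4,interpolation=2),cv2.resize(cv2.imread("pics/scene0.png")[170:310,205:305],None,fx=4,fy=4,interpolation=2)]))
E
```

```text
scene [299 215] [ 0.655 -0.021  0.272] [0.456 0.134 0.   ]
scene [338 259] [ 0.828 -0.024  0.272] [0.676 0.129 0.   ]
scene [329 315] [ 0.943 -0.14   0.272] [ 0.822 -0.018  0.   ]
scene [250 358] [ 0.936 -0.344  0.272] [ 0.813 -0.277  0.   ]
scene [219 308] [ 0.792 -0.339  0.272] [ 0.631 -0.27   0.   ]
scene [212 250] [ 0.635 -0.272  0.272] [ 0.431 -0.185  0.   ]
side [312 227] [ 0.653 -0.018  0.272] [0.546 0.143 0.   ]
side [372 267] [ 0.827 -0.024  0.272] [0.764 0.136 0.   ]
side [361 311] [ 0.868 -0.132  0.272] [0.815 0.    0.   ]
side [299 390] [ 0.865 -0.35   0.272] [ 0.813 -0.273  0.   ]
side [247 346] [ 0.726 -0.344  0.272] [ 0.637 -0.266  0.   ]
side [237 295] [ 0.631 -0.267  0.272] [ 0.519 -0.17  -0.   ]
```

View pics/c.png

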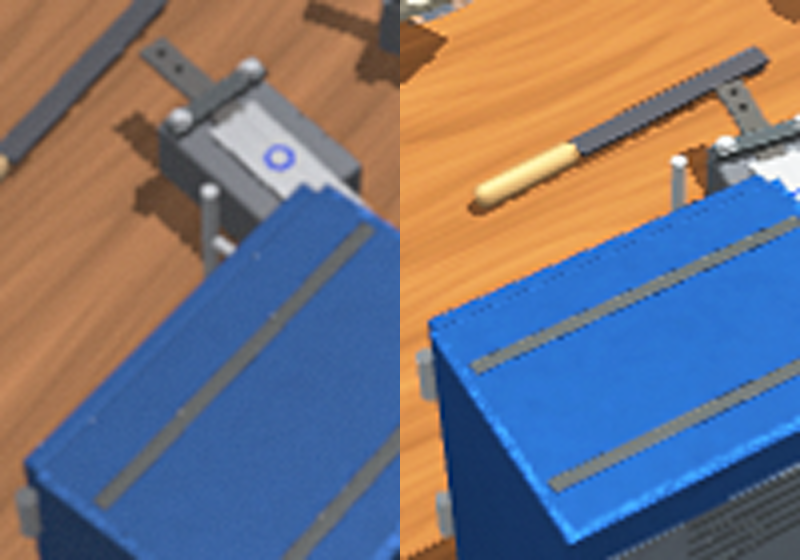

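Run:
```python
from h import *
a=ctrl.camera_params("scene");b=ctrl.camera_params("side")
H,e=two(ray(a,(274.6,210.4)),ray(b,(282.2,227.8)));print("handle",H,e,plane(a,(274.6,210.4),.261),plane(b,(282.2,227.8),.261))
i=cv2.imread("pics/side0.png");hsv=cv2.cvtColor(i,cv2.COLOR_BGR2HSV)[205:232,288:312]
m=cv2.inRange(hsv,(110,90,60),(130,255,255));m[20:,:]=0
y,x=np.nonzero(m);(cx,cy),r=cv2.minEnclosingCircle(np.c_[x,y].astype(np.float32));print(len(x),cx+288,cy+205,r)
S=plane(b,(299.75,219.4),.0645);print("spot",S,plane(b,(cx+288,cy+205),.0645))
print("bladetail",plane(b,(230+157/4,180+55/4),.0645),"strapbolts",plane(b,(230+180/4,180+118/4),.077),plane(b,(230+250/4,180+68/4),.077))
for n,q in(("filehandle",(205+80/4,170+205/4)),("fileend",(205+360/4,170+52/4))):print(n,plane(a,q,.015))
print("discs",plane(b,(128,280),.024),plane(a,(148,230),.024))
```

```text
handle [ 0.58839764 -0.05342234  0.25044627] 0.0026483740863517823 [ 0.59720937 -0.06042363  0.261     ] [ 0.59269951 -0.05770152  0.261     ]
20 299.5 219.5 3.5356338024139404
spot [0.52723865 0.10487328 0.0645    ] [0.52688225 0.10413968 0.0645    ]
bladetail [0.39671596 0.12471639 0.0645    ] strapbolts [0.45387035 0.08160138 0.077     ] [0.46579058 0.14995334 0.077     ]
filehandle [ 0.35907481 -0.09607347  0.015     ]
fileend [0.333615   0.20160983 0.015     ]
discs [ 0.25937024 -0.32977113  0.024     ] [ 0.26621513 -0.32674148  0.024     ]
```

```bash
cat >> h.py <<'E'
def go(targets):
    """targets: list of (x,y,z,yaw_of_tool_x deg) -> rows"""
    s=ctrl.observe();M=rot(s["orientation"]);y0=np.degrees(np.arctan2(M[1,0],M[0,0]))
    print("t",s["time_s"],"tcp",s["eef_pos"].round(4),"yaw",round(y0,2),"tilt",np.degrees(np.arccos(-M[2,2])).round(2),"F",s["ft_force"].round(2))
    for x,y,z,yaw in targets:
        d=M.T@(np.array([x,y,z])-s["eef_pos"])/.4
        tw=-(((yaw-y0)+180)%360-180)/180
        print([round(float(v),3) for v in d],round(tw,3))
E
python3 -c "
from h import *
go([(.3,-.45,.36,20),(.4,-.3,.37,10),(.594,-.058,.34,-4.3)])"
```

```text
t 0.1 tcp [ 0.2558 -0.5422  0.2397] yaw 25.26 tilt 0.1 F [ 0.88 -0.33  0.79]
[0.198, -0.162, -0.301] 0.029
[0.584, -0.394, -0.325] 0.085
[1.281, -0.734, -0.249] 0.164
```

Call:
step_arm(rows=[[0.05,-0.05,-0.15,0.02],[0.15,-0.12,-0.3,0.05],[0.25,-0.17,-0.3,0.08],[0.36,-0.24,-0.3,0.12],[0.46,-0.3,-0.3,0.16]], hand=0)

```text
time_s: 0.6
eef_pos: [0.3582, -0.3754, 0.3606]
orientation: [0.001, 0.999, -0.034, 0.001]
ft_force: [0.6, -0.6, -0.7]
gripper_width: 0.0931
grasp_force: 0.0
```

```bash
python3 -c "
from h import *
go([(.59,-.06,.34,-4.3)])"
```

```text
t 0.6 tcp [ 0.3582 -0.3754  0.3606] yaw -3.9 tilt 0.14 F [ 0.63 -0.55 -0.73]
[0.525, -0.826, 0.051] 0.002
```

Call:
step_arm(rows=[[0.06,-0.1,0.0,0],[0.13,-0.2,0.0,0],[0.19,-0.3,0.0,0],[0.25,-0.4,0.0,0],[0.32,-0.5,0.0,0]])

```text
time_s: 1.1
eef_pos: [0.498, -0.183, 0.3589]
orientation: [0.0, 1.0, -0.031, -0.0]
ft_force: [0.9, -0.3, 0.1]
gripper_width: 0.093
grasp_force: 0.0
```

Call:
step_arm(rows=[[0.06,-0.1,0.0,0],[0.13,-0.2,0.0,0],[0.19,-0.28,0.03,0],[0.205,-0.326,0.05,0],[0.205,-0.326,0.05,0]])

```text
time_s: 1.6
eef_pos: [0.5875, -0.0568, 0.3364]
orientation: [-0.001, 1.0, -0.029, -0.002]
ft_force: [-0.2, -0.4, -0.2]
gripper_width: 0.0929
grasp_force: 0.0
```

```bash
python3 -c "
from h import *
go([(.59,-.06,.34,-4.3)])
p=ctrl.camera_params('wrist');i=ctrl.camera('wrist');print(p);cv2.imwrite('pics/w1.png',i[:,:,::-1])
print(proj(p,(.595,-.059,.261)))"
```

```text
t 1.6 tcp [ 0.5875 -0.0568  0.3364] yaw -3.33 tilt 0.24 F [-0.16 -0.36 -0.18]
[0.007, 0.008, -0.009] 0.005
{'intrinsics': array([[367.09642309,   0.        , 278.9802072 ],
       [  0.        , 367.09642309, 208.43991696],
       [  0.        ,   0.        ,   1.        ]]), 'dist_coeffs': array([-0.06716041,  0.        ,  0.        ,  0.        ,  0.        ]), 'origin': array([ 0.6636745 , -0.06116584,  0.47965573]), 'attitude': array([-0.09510602, -0.67938618,  0.72045157,  0.10167991])}
[282.37624123 217.61903741]
```

View pics/w1.png

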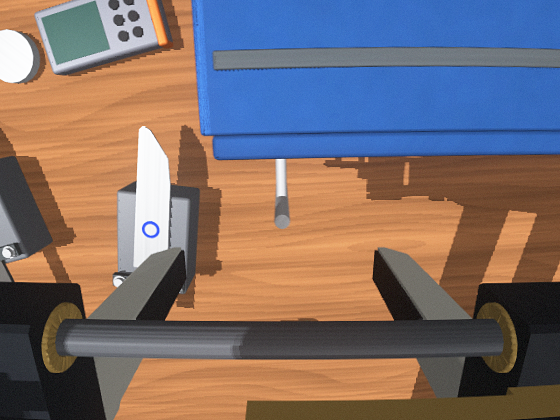

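The wrist view shows the bar's top end at about (282,222) and the door's outer top edge along row ~158 from column 215. The ring is at (151,229), left of the bar.

Run:
```python
from h import *
p=ctrl.camera_params('wrist');i=cv2.imread('pics/w1.png');h=cv2.cvtColor(i,cv2.COLOR_BGR2HSV)
m=cv2.inRange(h,(95,140,40),(125,255,255))
cs=np.array([230,260,310,400,500,550]);L=[plane(p,(c,np.nonzero(m[:200,c])[0].max()+.5),.266) for c in cs]
L=np.array(L);k=np.polyfit(L[:,1],L[:,0],1);print("edge",L[:,:2].round(4),"dx/dy",k)
g=h[150:235,265:300];mm=(g[...,1]<60);ys,xs=np.nonzero(mm);print("bar",xs.min()+265,xs.max()+265,ys.max()+150,[ (r+150,np.nonzero(mm[r])[0].min()+265,np.nonzero(mm[r])[0].max()+265) for r in range(60,85,4) if mm[r].any()])
for q in((282,222),(282,223)):print(plane(p,q,.261))
r=cv2.inRange(h[215:245,135:167],(110,110,60),(130,255,255));y,x=np.nonzero(r);(a,b),rad=cv2.minEnclosingCircle(np.c_[x,y].astype(np.float32));print(a+135,b+215,rad,"spot",plane(p,(a+135,b+215),.0645))
ll=np.nonzero(m[145])[0];ll=ll[ll>200].min();print("free edge",plane(p,(ll,148),.266))
```

```text
edge [[ 0.6335 -0.0321]
 [ 0.633  -0.0497]
 [ 0.6319 -0.0791]
 [ 0.6301 -0.1322]
 [ 0.6276 -0.1934]
 [ 0.6267 -0.2256]] dx/dy [0.03602511 0.6347529 ]
bar 275 292 228 [(210, np.int64(276), np.int64(288)), (214, np.int64(275), np.int64(288)), (218, np.int64(275), np.int64(288)), (222, np.int64(275), np.int64(289)), (226, np.int64(277), np.int64(286))]
[ 0.59155191 -0.06030817  0.261     ]
[ 0.59089066 -0.06026995  0.261     ]
150.0 229.5 8.90234661102295 spot [0.52741136 0.10181636 0.0645    ]
free edge [ 0.64087885 -0.02279384  0.266     ]
```

```bash
python3 -c "
from h import *
go([(.592,-.060,.30,-2.5),(.592,-.06,.245,-2.5)])"
```

```text
t 1.65 tcp [ 0.5872 -0.0584  0.3375] yaw -3.4 tilt 0.18 F [-0.21 -0.98  0.72]
[0.013, 0.003, 0.094] -0.005
[0.013, 0.003, 0.231] -0.005
```

Call:
step_arm(rows=[[0.012,0.003,0.06,0],[0.012,0.003,0.13,0],[0.012,0.003,0.19,0],[0.012,0.003,0.232,0],[0.012,0.003,0.232,0]])

```text
time_s: 2.15
eef_pos: [0.5905, -0.0619, 0.2437]
orientation: [-0.0, 1.0, -0.032, -0.002]
ft_force: [-0.4, -0.8, 0.0]
gripper_width: 0.0932
grasp_force: 0.0
```

Call:
step_arm(rows=[[0,0,0,0],[0,0,0,0],[0,0,0,0],[0,0,0,0],[0,0,0,0]], hand=1, newtons=15)

```text
time_s: 2.65
eef_pos: [0.5924, -0.0612, 0.2469]
orientation: [0.0, 1.0, -0.031, 0.0]
ft_force: [-0.8, -0.6, 0.1]
gripper_width: 0.0576
grasp_force: 0.0
```

Call:
step_arm(rows=[[0,0,0,0],[0,0,0,0],[0,0,0,0],[0,0,0,0],[0,0,0,0]])

```text
time_s: 3.15
eef_pos: [0.5921, -0.0611, 0.2463]
orientation: [-0.0, 1.0, -0.031, -0.0]
ft_force: [0.2, 0.1, 0.3]
gripper_width: 0.0176
grasp_force: 0.0
```

Call:
step_arm(rows=[[0,0,0,0],[0,0,0,0],[0,0,0,0],[0,0,0,0]])

```text
time_s: 3.55
eef_pos: [0.5918, -0.0585, 0.2462]
orientation: [-0.002, 1.0, -0.03, -0.001]
ft_force: [-2.1, 10.9, 2.2]
gripper_width: 0.0094
grasp_force: 15.0
```

```bash
cat > door.py <<'E'
from h import *
import sys
s=ctrl.observe();c=np.array(s["eef_pos"]);h=np.array([.6305,-.272])
f0,fs=float(sys.argv[1]),[float(v) for v in sys.argv[2:]]
def P(f): A=-.04+f; return h+[np.cos(A)*-.0475-np.sin(A)*.21,np.sin(A)*-.0475+np.cos(A)*.21]
print("model-meas",P(f0)-c[:2])
M=rot(s["orientation"]);y0=np.degrees(np.arctan2(M[1,0],M[0,0]))
go([(*(P(f)),c[2],y0+np.degrees(f-f0)) for f in fs])
E
python3 door.py 0 .1 .2 .3 .4 .5; python3 -c "
from h import *
print(ctrl.observe()['gripper_width'],ctrl.observe()['grasp_force'])"
```

```text
model-meas [-0.00041391 -0.00176638]
t 3.55 tcp [ 0.5918 -0.0585  0.2462] yaw -3.44 tilt 0.24 F [-2.11 10.87  2.21]
[-0.052, 0.02, -0.0] -0.032
[-0.102, 0.041, -0.0] -0.064
[-0.149, 0.066, -0.0] -0.095
[-0.194, 0.096, -0.0] -0.127
[-0.235, 0.13, -0.0] -0.159
0.009393399022243148 14.998164027929306
```

Call:
step_arm(rows=[[-0.051,0.015,0,-0.032],[-0.1,0.036,0,-0.064],[-0.147,0.061,0,-0.095],[-0.192,0.091,0,-0.127],[-0.233,0.125,0,-0.159]])

```text
time_s: 4.05
eef_pos: [0.4949, -0.1042, 0.2462]
orientation: [-0.001, 0.976, 0.22, -0.0]
ft_force: [0.6, 1.2, 0.1]
gripper_width: 0.0095
grasp_force: 15.0
```

```bash
sed -i 's/-.272\]/-.2705]/' door.py; python3 door.py .48 .6 .7 .8 .9 1.0
```

```text
model-meas [0.00319902 0.00348484]
t 4.05 tcp [ 0.4949 -0.1042  0.2462] yaw 25.39 tilt 0.13 F [0.56 1.19 0.07]
[-0.051, 0.013, -0.0] -0.038
[-0.101, 0.034, -0.0] -0.07
[-0.148, 0.059, -0.0] -0.102
[-0.193, 0.089, -0.0] -0.134
[-0.235, 0.123, -0.0] -0.166
```

Call:
step_arm(rows=[[-0.051,0.017,0,-0.032],[-0.1,0.038,0,-0.064],[-0.147,0.063,0,-0.095],[-0.192,0.093,0,-0.127],[-0.233,0.127,0,-0.159]])

```text
time_s: 4.55
eef_pos: [0.4321, -0.1908, 0.2462]
orientation: [-0.001, 0.891, 0.454, -0.0]
ft_force: [3.3, -0.4, -2.6]
gripper_width: 0.0096
grasp_force: 15.0
```

```bash
python3 door.py 1.0 1.1 1.2 1.3 1.4 1.5
```

```text
model-meas [-0.00090206  0.00184791]
t 4.55 tcp [ 0.4321 -0.1908  0.2462] yaw 53.96 tilt 0.08 F [ 3.33 -0.39 -2.59]
[-0.049, 0.011, -0.0] -0.032
[-0.099, 0.031, -0.0] -0.064
[-0.146, 0.057, -0.0] -0.095
[-0.191, 0.087, -0.0] -0.127
[-0.233, 0.121, -0.0] -0.159
```

Call:
step_arm(rows=[[-0.051,0.015,0,-0.032],[-0.1,0.036,0,-0.064],[-0.147,0.061,0,-0.095],[-0.192,0.091,0,-0.127],[-0.233,0.125,0,-0.159]])

```text
time_s: 5.05
eef_pos: [0.4186, -0.296, 0.2462]
orientation: [0.0, 0.751, 0.66, 0.001]
ft_force: [8.8, 2.4, -3.5]
gripper_width: 0.0094
grasp_force: 15.0
```

Call:
step_arm(rows=[[0,0,0,0],[0,0,0,0]])

```text
time_s: 5.25
eef_pos: [0.4187, -0.2959, 0.2462]
orientation: [0.0, 0.753, 0.658, 0.0]
ft_force: [4.9, -0.8, -1.8]
gripper_width: 0.0097
grasp_force: 15.0
```

```bash
python3 door.py 1.5 1.6
```

```text
model-meas [-0.00218176  0.00142875]
t 5.25 tcp [ 0.4187 -0.2959  0.2462] yaw 82.27 tilt 0.06 F [ 4.86 -0.76 -1.77]
[-0.049, 0.01, -0.0] -0.032
```

Call:
step_arm(rows=[[0,0,0,0],[0,0,0,0],[0,0,0,0],[0,0,-0.02,0],[0,0,-0.1,0]], hand=0)

```text
time_s: 5.75
eef_pos: [0.4168, -0.2942, 0.2835]
orientation: [-0.003, 0.753, 0.658, -0.001]
ft_force: [-0.1, -0.0, 0.7]
gripper_width: 0.0447
grasp_force: 0.0
```

Call:
step_arm(rows=[[0,0,-0.1,0],[0,0,-0.2,0],[0.05,-0.05,-0.22,0],[0.1,-0.1,-0.22,0],[0.1,-0.1,-0.22,0]])

```text
time_s: 6.25
eef_pos: [0.3832, -0.249, 0.3765]
orientation: [0.001, 0.753, 0.658, 0.0]
ft_force: [-0.2, -0.7, -0.8]
gripper_width: 0.0854
grasp_force: 0.0
```

Run:
```python
from h import *
go([(.518,-.202,.36,82.3)])
p=ctrl.camera_params('wrist');i=ctrl.camera('wrist');cv2.imwrite('pics/w2.png',i[:,:,::-1])
b=ctrl.camera('side');cv2.imwrite('pics/s2.png',b[:,:,::-1])
np.savez('w2.npz',**p)
print(p['origin'],proj(p,(.518,-.202,.249)),proj(ctrl.camera_params('side'),(.518,-.202,.249)))
cv2.imwrite('pics/c2.png',np.hstack([cv2.resize(i[:,:,::-1],(400,300)),cv2.resize(b[120:330,140:420,::-1],(400,300))]))
```

```text
t 6.25 tcp [ 0.3832 -0.249   0.3765] yaw 82.37 tilt 0.15 F [-0.19 -0.68 -0.82]
[0.161, 0.318, 0.042] 0.0
[ 0.39288201 -0.17340808  0.51991304] [451.84444432 122.28655705] [220.03937014 254.07244548]
```

View pics/c2.png

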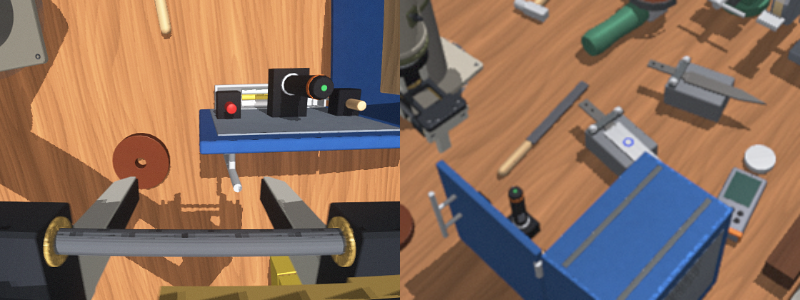

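Wrist view: the probe's top (green dot) sits at (323,88) in the half-size panel, i.e. (452,123) full size. The side view shows it at about (221,253). Both agree with the predicted point within about 1 px, and the door is wide open.

Call:
step_arm(rows=[[0.05,0.1,0,0],[0.1,0.2,0,0],[0.161,0.318,0.042,0],[0.161,0.318,0.042,0],[0.161,0.318,0.042,0]])

```text
time_s: 6.85
eef_pos: [0.5194, -0.2033, 0.3552]
orientation: [-0.002, 0.752, 0.659, -0.001]
ft_force: [-0.4, 0.5, -0.1]
gripper_width: 0.0928
grasp_force: 0.0
```

Run:
```python
from h import *
i=cv2.imread('pics/w2.png');p=dict(np.load('w2.npz'));h=cv2.cvtColor(i,cv2.COLOR_BGR2HSV)
m=cv2.inRange(h,(40,100,100),(85,255,255))[90:150,420:480];y,x=np.nonzero(m);q=(x.mean()+420,y.mean()+90);print(q,len(x),plane(p,q,.249))
j=cv2.imread('pics/s2.png');h=cv2.cvtColor(j,cv2.COLOR_BGR2HSV)
m=cv2.inRange(h,(40,60,60),(90,255,255))[235:275,205:240];y,x=np.nonzero(m);print(len(x))
if len(x): print(plane(ctrl.camera_params('side'),(x.mean()+205,y.mean()+235),.249))
go([(.518,-.202,.3,83),(.518,-.202,.227,83)])
```

```text
(np.float64(453.4754098360656), np.float64(122.72131147540983)) 61 [ 0.51922205 -0.20246142  0.249     ]
12
[ 0.51699489 -0.20014997  0.249     ]
t 6.85 tcp [ 0.5194 -0.2033  0.3552] yaw 82.42 tilt 0.24 F [-0.35  0.45 -0.07]
[0.003, -0.003, 0.138] -0.003
[0.002, -0.003, 0.321] -0.003
```

Call:
step_arm(rows=[[0,0,0.1,0],[0,0,0.2,0],[0,0,0.28,0],[0,0,0.328,0],[0,0,0.328,0]])

```text
time_s: 7.35
eef_pos: [0.5162, -0.204, 0.2234]
orientation: [-0.002, 0.753, 0.658, -0.001]
ft_force: [0.1, -0.1, 0.2]
gripper_width: 0.093
grasp_force: 0.0
```

Call:
step_arm(rows=[[0,0,0,0],[0,0,0,0],[0,0,0,0],[0,0,0,0],[0,0,0,0]], hand=1, newtons=20)

```text
time_s: 7.85
eef_pos: [0.519, -0.2039, 0.2271]
orientation: [0.001, 0.753, 0.658, 0.0]
ft_force: [0.0, -0.0, 0.1]
gripper_width: 0.0579
grasp_force: 0.0
```

Call:
step_arm(rows=[[0,0,0,0],[0,0,0,0],[0,0,0,0],[0,0,0,0],[0,0,0,0]])

```text
time_s: 8.35
eef_pos: [0.5186, -0.2037, 0.2262]
orientation: [-0.0, 0.753, 0.658, -0.0]
ft_force: [-0.3, 0.4, -0.7]
gripper_width: 0.0253
grasp_force: 20.0
```

Call:
step_arm(rows=[[0,0,0,0],[0,0,-0.05,0],[0,0,-0.12,0],[0,0,-0.19,0],[0,0,-0.25,0]], newtons=30)

```text
time_s: 8.85
eef_pos: [0.5186, -0.2037, 0.3275]
orientation: [0.0, 0.753, 0.658, 0.0]
ft_force: [0.7, -0.1, -1.3]
gripper_width: 0.0255
grasp_force: 30.0
```

Call:
step_arm(rows=[[0,0,0,0],[0,0,0,0]])

```text
time_s: 9.05
eef_pos: [0.5187, -0.2038, 0.3257]
orientation: [0.0, 0.753, 0.658, 0.0]
ft_force: [-0.5, 0.9, -2.5]
gripper_width: 0.0259
grasp_force: 30.0
```

Run:
```python
from h import *
go([(.527,.103,.327,82.4),(.527,.103,.327,0)])
```

```text
t 9.05 tcp [ 0.5187 -0.2038  0.3257] yaw 82.31 tilt 0.0 F [-0.47  0.9  -2.47]
[0.763, -0.082, -0.003] -0.0
[0.763, -0.082, -0.003] 0.457
```

Call:
step_arm(rows=[[0.07,-0.01,0,0],[0.17,-0.02,0,0],[0.27,-0.03,0,0],[0.37,-0.04,0,0],[0.47,-0.05,0,0]])

```text
time_s: 9.55
eef_pos: [0.5229, -0.0132, 0.3235]
orientation: [-0.001, 0.753, 0.658, -0.001]
ft_force: [0.9, 0.6, -0.9]
gripper_width: 0.0254
grasp_force: 30.0
```

Call:
step_arm(rows=[[0.1,-0.01,0,0],[0.19,-0.02,0.03,0],[0.26,-0.028,0.1,0],[0.293,-0.032,0.18,0],[0.293,-0.032,0.2,0]])

```text
time_s: 10.05
eef_pos: [0.5235, 0.1046, 0.2396]
orientation: [-0.003, 0.752, 0.659, -0.004]
ft_force: [-0.5, -0.6, -2.7]
gripper_width: 0.0252
grasp_force: 30.0
```

Call:
step_arm(rows=[[0,0,0,0],[0,0,0,0]])

```text
time_s: 10.25
eef_pos: [0.5272, 0.1022, 0.2469]
orientation: [0.0, 0.753, 0.658, -0.0]
ft_force: [-0.6, 0.2, -1.2]
gripper_width: 0.0254
grasp_force: 30.0
```

Run:
```python
from h import *
go([(.527,.103,.227,82.4)])
b={}
for n in("wrist","scene","side"):
    p=ctrl.camera_params(n);i=ctrl.camera(n)[:,:,::-1];cv2.imwrite(f'pics/{n}3.png',i);np.savez(f'{n}3.npz',**p);b[n]=i
    print(n,proj(p,(.527,.103,.0645)))
p=lambda i,x,y:cv2.resize(i[y-50:y+50,x-45:x+45],None,fx=4.4,fy=4.4,interpolation=2)
cv2.imwrite('pics/c3.png',np.hstack([p(b["scene"],302,206),p(b["side"],300,206)]))
```

```text
t 10.25 tcp [0.5272 0.1022 0.2469] yaw 82.27 tilt 0.02 F [-0.62  0.18 -1.24]
[0.002, -0.001, 0.05] -0.001
wrist [278.4098858  190.20548057]
scene [304.79267393 218.85718722]
side [299.2954906  219.77006352]
```

View pics/c3.png

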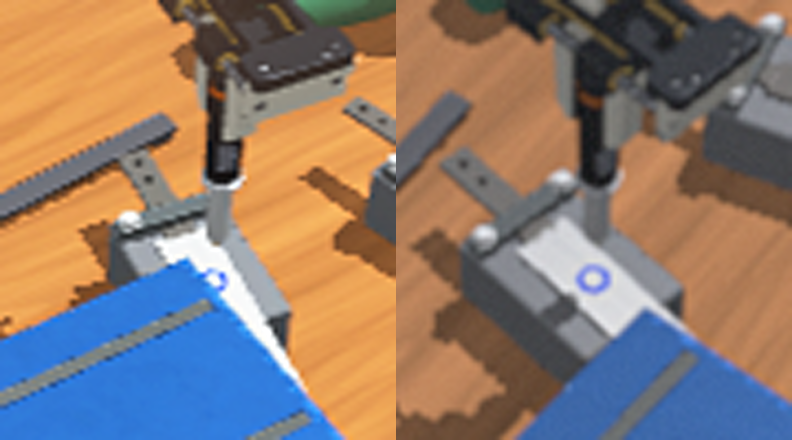

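View pics/wrist3.png

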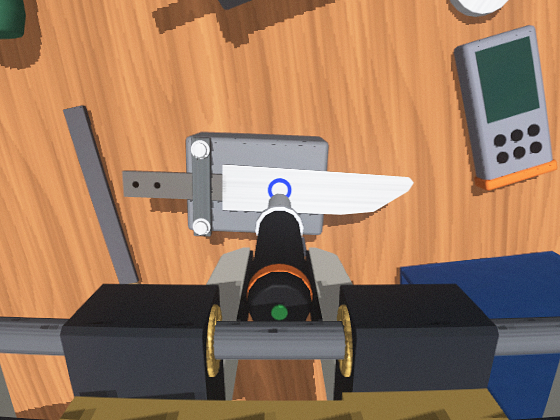

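The wrist view has the ring at (279.5,189.5), with the sleeve end just below it on the same column. The scene and side crops show the upright probe hanging above the blank, its lower end near the ring. I'll refine the ring and sleeve-end positions.

Run:
```python
from h import *
i=cv2.imread('pics/wrist3.png');p=dict(np.load('wrist3.npz'));h=cv2.cvtColor(i,cv2.COLOR_BGR2HSV)
m=cv2.inRange(h,(110,110,60),(130,255,255))[170:210,260:300]
y,x=np.nonzero(m);(a,b),r=cv2.minEnclosingCircle(np.c_[x,y].astype(np.float32));print("ring",a+260,b+170,r,plane(p,(a+260,b+170),.0645),"cols",x.min()+260,x.max()+260,"top",y.min()+170)
s=dict(np.load('side3.npz'));j=cv2.imread('pics/side3.png');h=cv2.cvtColor(j,cv2.COLOR_BGR2HSV)
m=cv2.inRange(h,(110,90,60),(130,255,255))[208:229,288:312];y,x=np.nonzero(m);print("side ring",x.mean()+288,y.mean()+208,plane(s,(x.mean()+288,y.mean()+208),.0645))
for n,q in(("side",s),("scene",dict(np.load('scene3.npz'))),("wrist",p)):
    print(n,"exp sleeve end",proj(q,(.5272,.1022,.111)),"exp tip",proj(q,(.5272,.1022,.103)),"exp collar",proj(q,(.5272,.1022,.169)))
print("obs side sleeve end",255+(596-396)/4.4,156+238/4.4,"scene",257+216/4.4,156+240/4.4)
```

```text
ring 279.27464866638184 189.5422534942627 11.674214363098145 [0.5278633  0.10350636 0.0645    ] cols 268 290 top 178
side ring 299.2352941176471 219.41176470588235 [0.52608279 0.10391987 0.0645    ]
side exp sleeve end [299.44329216 210.34770547] exp tip [299.39777553 212.03765551] exp collar [299.78525155 197.66463086]
scene exp sleeve end [305.42688683 208.97639182] exp tip [305.2865527  210.73019401] exp collar [306.47401049 195.87362703]
wrist exp sleeve end [278.79249468 204.44371551] exp tip [278.78361038 201.84711725] exp collar [278.87444613 228.37940446]
obs side sleeve end 300.45454545454544 210.0909090909091 scene 306.09090909090907 210.54545454545453
```

Call:
step_arm(rows=[[0.003,-0.002,0.02,0],[0.003,-0.002,0.04,0],[0.003,-0.002,0.06,0],[0.003,-0.002,0.075,0],[0.003,-0.002,0.085,0]])

```text
time_s: 10.9
eef_pos: [0.5258, 0.1044, 0.2111]
orientation: [-0.0, 0.753, 0.658, -0.001]
ft_force: [0.6, 0.0, -1.3]
gripper_width: 0.0261
grasp_force: 30.0
```

Call:
step_arm(rows=[[0,0,0,0],[0,0,0,0],[0,0,0,0]])

```text
time_s: 11.2
eef_pos: [0.5266, 0.1045, 0.2128]
orientation: [0.0, 0.753, 0.658, 0.0]
ft_force: [-0.7, -0.2, -1.0]
gripper_width: 0.0253
grasp_force: 30.0
```

Call:
step_arm(rows=[[0,0,0.005,0],[0,0,0.01,0],[0,0,0.015,0],[0,0,0.015,0],[0,0,0.015,0]])

```text
time_s: 11.7
eef_pos: [0.5265, 0.1045, 0.2067]
orientation: [0.0, 0.753, 0.658, 0.0]
ft_force: [-1.1, 0.8, 1.0]
gripper_width: 0.0253
grasp_force: 30.0
```

Call:
step_arm(rows=[[0,0,0.003,0],[0,0,0.006,0],[0,0,0.006,0],[0,0,0.006,0]])

```text
time_s: 12.1
eef_pos: [0.5265, 0.1044, 0.2042]
orientation: [0.0, 0.753, 0.658, 0.0]
ft_force: [-0.6, 0.1, 4.3]
gripper_width: 0.0255
grasp_force: 30.0
```

Run:
```python
from h import *
f=[]
for k in range(10):
    f.append(ctrl.observe()['ft_force']); i=ctrl.camera(("side","scene","wrist")[k%3])
    if k>6: cv2.imwrite('pics/e%d.png'%k,i[:,:,::-1])
print(np.mean(f,0),np.std(f,0));go([])
```

```text
[-0.03289883  0.24438034  3.68280975] [0.5828938  0.38692416 0.40348063]
t 12.6 tcp [0.5265 0.1044 0.204 ] yaw 82.31 tilt 0.02 F [ 0.78 -0.03  3.26]
```

Run:
```python
import cv2,numpy as np
w=cv2.imread('pics/e8.png');s=cv2.imread('pics/e9.png')
f=lambda i,x,y:cv2.resize(i[y-30:y+30,x-30:x+30],(390,390),interpolation=2)
cv2.imwrite('pics/c4.png',np.hstack([f(w,279,205),f(s,299,215)]))
```

```text
(no output)
```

View pics/c4.png

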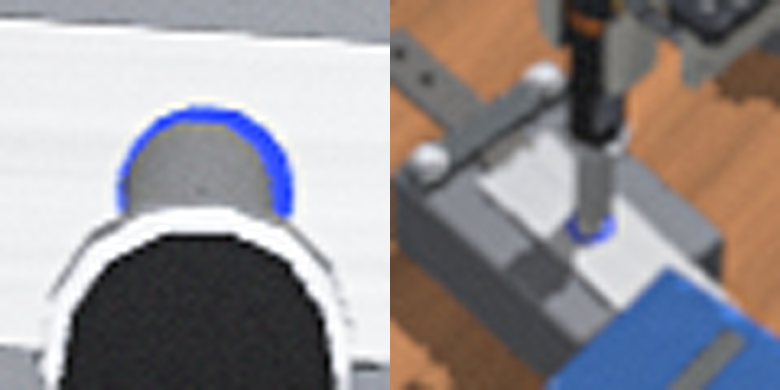

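The wrist crop shows the sleeve sitting concentric in the ring within about 1–2 mm. The side crop shows the probe upright on the ring. The contact force is about 5.6 N, so I'm handing in.

```bash
python3 -c "
from plant import ctrl
print(ctrl.hand_in())"
```

```text
the job is handed in; nothing more can be done
None
```

I handed the job in at about 12.6 s: the gripper is holding the probe upright in the blue ring, 1–2 mm off centre at most and pressing with about 5.6 N, and the door is open about 1.5 rad; no verdict came back.

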